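# Find the chamfered ends in the gauge and rack the pins alike

## Task

Two steel pins lie loose on the bench, one on the left and one at the right front. One pin at a time, try its ends gently in the bore of the gauge block: a square end stops at the face, so turn the pin round until you feel its chamfered end go in and seat; then lay that pin in a free groove of the rack and slide it home, its chamfered end nested in the notch of the red stop, before you take up the other. Finish with both pins lying alike and fully down in the rack, let go, and do not disturb the bush, the dressing stick or the clipper blade.

Things in the scene. Friction and masses are not known exactly. Their poses are not given: they have to be found in the camera images.
- pin_1: Steel pin, 110 long, 16 diameter, 0.1 to 0.2 kg, bright with both ends blackened. One end has a 9 long chamfer down to a 7 diameter nose, the other is square. Origin: its middle, on the axis; x runs along it, but does not tell which end is chamfered (differs from pin to pin). Starts lying on the bench at any yaw, axis 8 up.
- pin_2: Steel pin, 110 long, 16 diameter, 0.1 to 0.2 kg, bright with both ends blackened. One end has a 9 long chamfer down to a 7 diameter nose, the other is square. Origin: its middle, on the axis; x runs along it, but does not tell which end is chamfered (differs from pin to pin). Starts lying on the bench like pin_1.
- gauge: Gauge, bolted down: steel block 30 (x) x 56 (y), 64 high, on a green foot 44 x 90 x 7. Origin: centre of the block's underside. A 14 diameter bore runs through it along x, axis 40 up, used from the -x face, pushing to +x. A square end stops at the face; a chamfered end enters about 7 and seats on the rim, from up to 3 off centre. 5 N is enough, 40 N too much.
- bore (a point): Centre of the bore's mouth, in the gauge block's -x face, 40 above the bench; its x axis points into the bore, horizontally.
- rack: Fixed rack, base 128 x 100 x 6; two wooden rails 10 thick at x = -33 and +33, top 42 up (fingers fit between). V grooves 24 wide along x at y = -22 and +22; a seated pin's axis is 41 up. Origin: on the bench midway between the rails. Red stop, 56 high, inner face at x = 48: open-topped notches 14 wide take a chamfer 7 deep (pin's middle then at x = 0); a square end stops 7 short.
- stop (a point): Middle of the red stop's inner face, at the height of a racked pin's axis; its x axis points the way a pin is slid home. A pin pressed down into its groove binds there; carried a millimetre or two above its seat it slides freely, and 6 N seats it.
- bush: Steel bush, 27 diameter, 30 high, standing on the bench: not to be disturbed. Origin: centre of its underside.
- stick: Grey-green abrasive dressing stick, 22 x 130 x 22, lying along its y axis: not to be disturbed. Origin: centre of its underside.
- blade: Clipper blade, 32 x 44 x 8, lying flat: not to be disturbed. Origin: centre of its underside.

How it is judged:
By the outcome, as a careful person would: the job done as asked, in the order asked, and still so for the second after the job is handed in, with the robot touching nothing.
It also fails if it takes over 72 s, if anything falls off the work surface, if the arm or the gripper's body presses on something with over 40 N, if the wrist force passes 120 N, or if a joint passes its speed limit or range.

## Robot

A 7-joint arm with a two-finger parallel gripper is mounted at the origin on a cart in front of the work surface, level with it; the furniture and walls round the work are solid. World frame = base frame: x ahead of the robot, y to its left, z up, the work surface at z = 0. Lengths are in mm, angles in rad, forces in N, time in s.
With the tool pointing down it reaches from about 425 to 875 mm from the base axis. Payload 8.4 kg.
Tool frame: the origin (TCP) lies at the very end of the fingers, on their centre line; the grasp point (between the pads) lies bot.grip_point_offset behind it (bot.grip_point_offset is the distance from the TCP to the grasp point, in mm); z points along the fingers, y is the direction in which the jaws open and shut (so a half turn about z gives the same grasp; the last joint's range is limited). The gripper opens to 87 mm and grips with 3 to 60 N. Pads are 19 mm wide; open, the fingers measure 117 mm over their backs; the gripper's body (75 mm by 190 mm) begins 51 mm behind the grasp point.
Start: joints at [1.054, 0.333, 0.04, 1.465, -0.013, 1.343, -0.059], TCP at [263.713, -594.069, 192.846] pointing down, gripper open.
Joint ranges: [-2.58, 2.58], [-0.38, 2.09], [-1.3, 1.39], [0.25, 2.4], [-1.5, 4.64], [0.08, 2.09], [-2.65, 2.65]. Speed limits (rad/s): [2.22, 2.22, 2.79, 2.79, 3.14, 3.14, 3.14].

## Interface

Orientations are given as a unit quaternion [x, y, z, w].
In Python, from bench import monitor, eyes, bot gives the robot as it stands.
- The arm moves only by the shell command python3 -m crank 'ROWS'. ROWS is text: rows parted by semicolons, each of 5 numbers parted by spaces: the shift along the tool's x, y, z in mm, then the turn about the tool's z in rad, then the closure, from 0 (fully open) to 1 (shut). A call has exactly 8 rows; each row shifts and turns the commanded pose from where the row before left it, along the tool's axes as they then stand; what a row does not reach is not made up. A row lasts 1/10 s, in which the tool goes at most 50 mm and 8.59 degrees, less where a joint would pass 70% of its speed; a pose out of reach is approached as far as the arm can. A call with a gripper value outside its range is refused whole. The fingers move at their own pace and stop on an object; the grip force is fixed at half the most. Time passes only in rows, so rows that do not move let the fingers close, or fill a call up. It gives the time, the measured TCP pose, the force and the opening at its end, in the units of the state.
- monitor.read_state(): the state, without advancing time (a new reading comes with each control period).
- eyes.read_camera(name): name is "side" or "top"; returns the picture (400x640x3 uint8, red, green, blue); there is no depth.
- eyes.camera_info(name): a dict with "mtx" (3x3 intrinsics, pixels), "eye" and "attitude" of the camera in the world. Camera axes: x right, y up, looking along -z (the intrinsics and any distortion apply to the point x, -y, -z); pixel columns grow to the right and rows downward; lengths in mm; the calibration is good to about 2 mm. A picture is of the moment at which its call begins. camera_info takes no time and is no camera call.
- bot.hand_in(): hands the job in, once; it reports no verdict.
The state is a dict: "t": time; "qpos": joint angles; "qd": joint speeds; "tau": joint torques, N m; "eef_pos": TCP position; "orientation": TCP orientation; "ft_force": force on the tool from outside, world axes, zero at the start; "moment": the same for the moment, N m; "width": opening from 0.0 (shut) to 1.0 (fully open).
Only numpy, scipy, OpenCV 4.12 (cv2) and the standard library are available. Lean on these libraries where they do the work, as an engineer would, in place of code of your own. Each camera call takes 0.05 s, during which the arm holds its last target. There are 200 camera calls.

## Working session

There is one attempt and no reset: what is moved stays moved. The work goes in short steps, Python scripts to look and compute and a shell command to move; the robot and the scene stay as the last step left them, time stands still between calls to the robot, and variables do not carry over. Pictures are saved under pics/ and viewed, about 8 in all and at most 12, crops included, and the job is handed in when it is done.

```bash
ls; mkdir -p pics; python3 - <<'E'
from bench import monitor, eyes, bot
import cv2
print(monitor.read_state()); print(bot.grip_point_offset)
for n in ("side","top"):
    print(n,eyes.camera_info(n)); cv2.imwrite(f"pics/{n}0.png",eyes.read_camera(n)[:,:,::-1])
E
```

```text
pics
{'t': 0.0, 'qpos': array([ 1.05380914,  0.33392429,  0.03987093,  1.46625891, -0.01340995,
        1.34331814, -0.05851563]), 'qd': array([-0.00086849, -0.00075212,  0.00029372,  0.00165688, -0.0009995 ,
       -0.00087413,  0.00011889]), 'tau': array([-4.85642477e-05, -6.56349349e+01,  1.33538872e+00, -4.03788471e+01,
       -5.95819904e-02,  4.47758369e-02,  1.47392248e-04]), 'eef_pos': array([ 263.49404972, -593.62798468,  191.95668096]), 'orientation': array([ 9.78263970e-01,  2.07361836e-01, -2.19544961e-04, -7.91454343e-04]), 'ft_force': array([ 0.36998394,  0.90678531, -0.37582365]), 'moment': array([-0.00383514,  0.01951818, -0.02476542]), 'width': 1.0022189629535414}
18.700000000000003
side {'mtx': array([[509.93932983,   0.        , 320.3638621 ],
       [  0.        , 509.93932983, 212.31918366],
       [  0.        ,   0.        ,   1.        ]]), 'eye': array([1432.8406198 ,   43.30653699, 1374.94332097]), 'attitude': array([0.1950944 , 0.21150147, 0.71350978, 0.63883417])}
top {'mtx': array([[397.60654876,   0.        , 328.1575738 ],
       [  0.        , 397.60654876, 197.04464222],
       [  0.        ,   0.        ,   1.        ]]), 'eye': array([ 408.4982176 ,  -61.46726692, 1067.78383889]), 'attitude': array([-0.06361775,  0.03979037,  0.71111678, -0.69905825])}
```

View pics/top0.png

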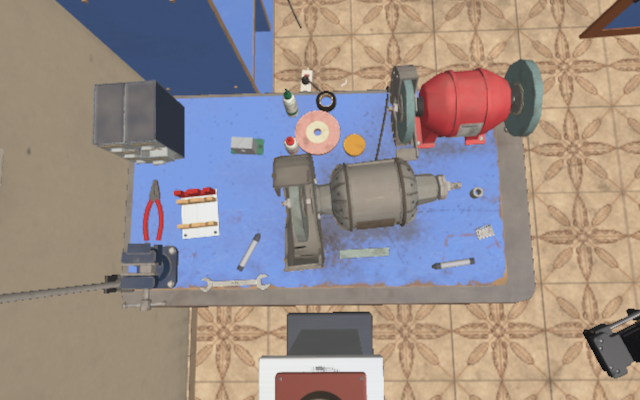

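View pics/side0.png

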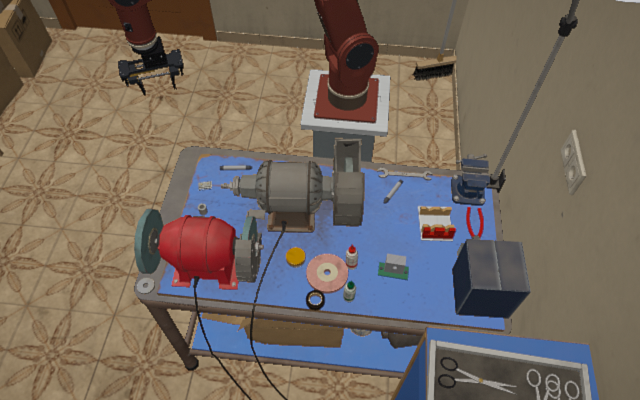

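The top view shows the left pin at about (249,252), the right pin at (453,264), the rack at (198,213), the gauge at (247,145), the stick at (364,253), the blade at (485,232) and the bush at (477,192). A large grinder stands in the middle. The side view agrees with this.

```bash
cat > h.py <<'E'
import numpy as np, cv2
from scipy.spatial.transform import Rotation as R
from bench import monitor, eyes, bot
def ray(n,u,v):
    c=eyes.camera_info(n); d=np.linalg.inv(c["mtx"])@[u,v,1]
    return np.array(c["eye"]), R.from_quat(c["attitude"]).apply([d[0],-d[1],-d[2]])
def onz(n,u,v,z):
    e,d=ray(n,u,v); return (e+d*(z-e[2])/d[2])[:3]
def proj(n,p):
    c=eyes.camera_info(n); q=R.from_quat(c["attitude"]).inv().apply(np.array(p,float)-c["eye"])
    w=c["mtx"]@[q[0],-q[1],-q[2]]; return w[:2]/w[2]
def crop(n,name,x0,y0,x1,y1,k,im=None):
    im=eyes.read_camera(n) if im is None else im
    cv2.imwrite(f"pics/{name}.png",cv2.resize(im[y0:y1,x0:x1,::-1],None,fx=k,fy=k,interpolation=cv2.INTER_CUBIC))
E
python3 - <<'E'
from h import *
a=cv2.imread("pics/top0.png")[:,:,::-1]; b=cv2.imread("pics/side0.png")[:,:,::-1]
A=cv2.resize(a[120:290,140:280],None,fx=3.4,fy=3.4,interpolation=cv2.INTER_CUBIC)
B=cv2.resize(b[165:285,370:490],None,fx=2.6,fy=2.6,interpolation=cv2.INTER_CUBIC)
C=cv2.resize(a[180:280,420:500],None,fx=2.6,fy=2.6,interpolation=cv2.INTER_CUBIC)
W=np.zeros((590,800,3),np.uint8); W[:A.shape[0],:A.shape[1]]=A; W[:B.shape[0],480:480+B.shape[1]]=B; W[320:320+C.shape[0],480:480+C.shape[1]]=C
cv2.imwrite("pics/c1.png",W[:,:,::-1])
for n,u,v,z in [("top",249,252,8),("top",453,264,8),("top",198,213,6),("top",242,145,64),("top",258,145,7),("top",364,253,22),("top",485,232,8),("top",477,192,30),("side",393,190,8),("side",236,168,8)]: print(n,u,v,onz(n,u,v,z).round(0))
E
```

```text
top 249 252 [421. 186.   8.]
top 453 264 [ 383. -349.    8.]
top 198 213 [529. 328.   6.]
top 242 145 [699. 196.  64.]
top 258 145 [715. 165.   7.]
top 364 253 [ 414. -118.   22.]
top 485 232 [ 464. -437.    8.]
top 477 192 [ 568. -416.   30.]
side 393 190 [419. 187.   8.]
side 236 168 [ 387. -347.    8.]
```

View pics/c1.png

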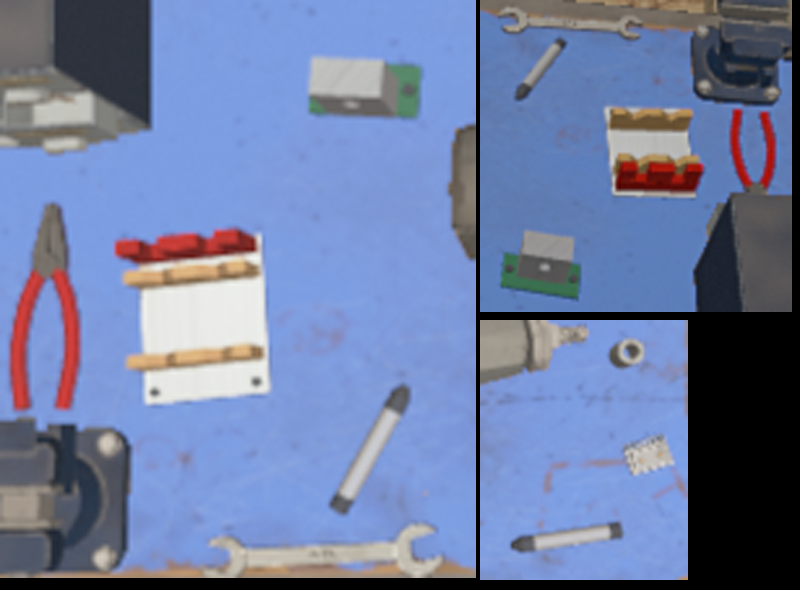

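The crop shows the chamfer (pointed black end) on the left pin at its upper end, pixel about (258,235), and on the right pin at its left end, about (434,265). The gauge bore shows at about (243,150), facing the robot.

```bash
cat > m.py <<'E'
from h import *
def tri(t,s):
    e1,d1=ray("top",*t); e2,d2=ray("side",*s); d1/=np.linalg.norm(d1); d2/=np.linalg.norm(d2)
    k=np.linalg.lstsq(np.c_[d1,-d2],e2-e1,rcond=None)[0]; p,q=e1+k[0]*d1,e2+k[1]*d2
    return ((p+q)/2).round(1),round(np.linalg.norm(p-q),1)
I={"top":cv2.imread("pics/top0.png"),"side":cv2.imread("pics/side0.png")}
def pin(n,u,v,z=8,r=26,im=None):
    im=(I[n] if im is None else im)[v-r:v+r,u-r:u+r]; h=cv2.cvtColor(im,cv2.COLOR_BGR2HSV)
    m=((h[...,1]<80)).astype(np.uint8)
    k,l,s,c=cv2.connectedComponentsWithStats(m); j=l[r-3:r+3,r-3:r+3].max()
    pts=np.argwhere(l==j)[:,::-1]
    (cx,cy),wh,a=cv2.minAreaRect(pts.astype(np.float32))
    bx=cv2.boxPoints(((cx,cy),wh,a)); e=sorted([(0,1),(1,2)],key=lambda e:np.linalg.norm(bx[e[0]]-bx[e[1]]))[0]
    A=(bx[e[0]]+bx[e[1]])/2; B=2*np.array([cx,cy])-A
    A,B=[onz(n,*(p+[u-r,v-r]),z) for p in (A,B)]
    return ((A+B)/2).round(1),round(np.linalg.norm(A-B),1),np.degrees(np.arctan2(*(A-B)[1::-1])).round(1),wh
if __name__=="__main__":
    for n,u,v in [("top",249,252),("top",453,264),("side",393,190),("side",236,168)]: print(n,pin(n,u,v))
    # gauge & rack corners, pixel = crop coords /k + offset
    T=lambda u,v:(140+u/3.4,120+v/3.4); S=lambda u,v:(370+(u-480)/2.6,165+v/2.6)
    print("gauge top, top view",[onz("top",*T(*p),64).round(0)[:2] for p in [(313,58),(386,60),(398,88),(311,82)]],"mouth",onz("top",*T(350,104),40).round(1))
    print("side",[onz("side",*S(*p),64).round(0)[:2] for p in [(522,232),(574,237),(575,262),(517,256)]], onz("side",*S(545,268),40).round(1))
    for n in I:
        h=cv2.cvtColor(I[n],cv2.COLOR_BGR2HSV); u,v=((250,147) if n=="top" else (397,265))
        m=cv2.inRange(h,(50,90,30),(88,255,200)); q=np.argwhere(m[v-28:v+28,u-32:u+32])[:,::-1]+[u-32,v-28]
        print(n,"green",[onz(n,*p,7).round(0)[:2] for p in cv2.boxPoints(cv2.minAreaRect(q.astype(np.float32)))])
    print("rack base top", [onz("top",*T(*p),6).round(0)[:2] for p in [(260,236),(269,390),(146,403)]],"side",[onz("side",*S(*p),6).round(0)[:2] for p in [(606,107),(614,194),(697,197)]])
    print("rail near ends top",[onz("top",*T(*p),42).round(0)[:2] for p in [(128,365),(263,350),(124,280),(260,268)]], "side far/near rail", [onz("side",*S(*p),42).round(0)[:2] for p in [(612,109),(692,110),(617,157),(699,160)]])
    print("stop",[onz("top",*T(*p),56).round(0)[:2] for p in [(117,242),(253,231)]])
    print("housing",tri((275,158),(360,142)), tri((313,155),(335,142)), [onz("top",*p,200).round(0) for p in [(275,158),(275,195),(287,265),(325,265),(315,155)]],[onz("side",*p,200).round(0) for p in [(335,142),(360,142),(362,222)]])
E
python3 m.py
python3 - <<'E'
import cv2,numpy as np
a=cv2.imread("pics/top0.png");b=cv2.imread("pics/side0.png")
f=lambda im,k:cv2.resize(im,None,fx=k,fy=k,interpolation=cv2.INTER_CUBIC)
A=f(a[140:280,265:385],4);B=f(b[130:280,280:370],3.4)
W=np.zeros((600,800,3),np.uint8);W[:A.shape[0],:A.shape[1]]=A;W[:B.shape[0],490:490+B.shape[1]]=B
cv2.imwrite("pics/c2.png",W)
E
```

```text
top (array([422.7, 186.4,   8. ]), np.float64(108.7), np.float64(-29.0), (6.313357353210449, 41.57102966308594))
top (array([ 383.9, -349.1,    8. ]), np.float64(110.1), np.float64(-81.9), (6.446453094482422, 42.42182159423828))
side (array([422.4, 185.8,   8. ]), np.float64(110.1), np.float64(150.9), (4.736113548278809, 27.802736282348633))
side (array([ 382.8, -350. ,    8. ]), np.float64(105.4), np.float64(-83.4), (31.0, 4.0))
gauge top, top view [array([722., 222.]), array([718., 165.]), array([696., 156.]), array([702., 223.])] mouth [690.7 198.9  40. ]
side [array([695., 168.]), array([695., 226.]), array([727., 228.]), array([726., 163.])] [725.  197.6  40. ]
top green [array([731., 241.]), array([729., 154.]), array([695., 154.]), array([697., 240.])]
side green [array([734., 150.]), array([693., 154.]), array([699., 242.]), array([740., 237.])]
rack base top [array([593., 279.]), array([469., 268.]), array([460., 366.])] side [array([473., 271.]), array([598., 281.]), array([591., 380.])]
rail near ends top [array([488., 367.]), array([497., 262.]), array([554., 373.]), array([561., 266.])] side far/near rail [array([500., 273.]), array([491., 369.]), array([569., 278.]), array([562., 375.])]
stop [array([581., 374.]), array([588., 268.])]
housing (array([575.4,  54.4, 406. ]), np.float64(7.9)) (array([579.8,  -9.4, 403.1]), np.float64(10.6)) [array([628.,  85., 200.]), array([544.,  85., 200.]), array([390.,  58., 200.]), array([389., -24., 200.]), array([633.,  -5., 200.])] [array([401., -14., 200.]), array([392.,  61., 200.]), array([679.,  86., 200.])]
```

View pics/c2.png

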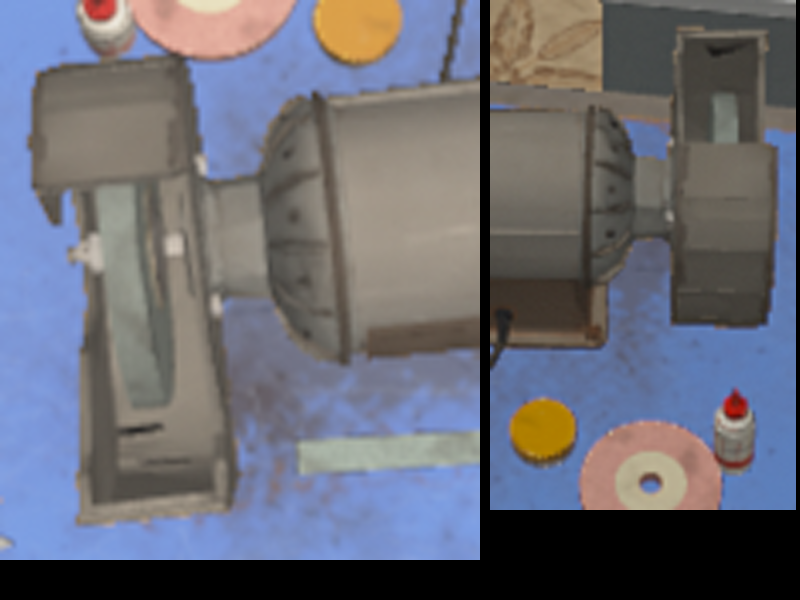

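```bash
python3 - <<'E'
from m import *
P=lambda u,v:(265+u/4,140+v/4); Q=lambda u,v:(280+(u-490)/3.4,130+v/3.4)
for a,b in [((82,520),(766,34)),((232,505),(680,32)),((33,183),(776,146)),((188,180),(672,143)),((38,72),(774,232)),((185,62),(673,235)),((320,95),(590,108)),((345,360),(590,108))]:
    print(tri(P(*a),Q(*b)))
print([onz("top",289,267,z).round(0) for z in(0,100)],[onz("side",362,222,z).round(0) for z in (0,50)])
print(proj("top",(689,192,40)))
E
```

```text
(array([379.1,  63.3, 194.7]), np.float64(2.6))
(array([385.8, -16. , 194.7]), np.float64(7.0))
(array([554.3,  79.1, 257.2]), np.float64(0.3))
(array([555.6,  -3.4, 250.9]), np.float64(4.2))
(array([620.4,  82.7, 229.3]), np.float64(2.4))
(array([626.4,   2.4, 220.7]), np.float64(0.9))
(array([583. , -69.8, 320.2]), np.float64(1.1))
(array([465. , -83.9, 174. ]), np.float64(2.0))
[array([381.,  80.,   0.]), array([383.,  67., 100.])] [array([551.,  93.,   0.]), array([583.,  91.,  50.])]
[245.4751469  151.16065644]
```

```bash
python3 - <<'E'
from m import *
def blob(n,x0,y0,x1,y1,f,z,name):
    im=cv2.resize(I[n][y0:y1,x0:x1],None,fx=4,fy=4,interpolation=cv2.INTER_LINEAR); h=cv2.cvtColor(im,cv2.COLOR_BGR2HSV).astype(int)
    m=f(h).astype(np.uint8); k,l,s,c=cv2.connectedComponentsWithStats(m); j=1+s[1:,4].argmax()
    q=np.argwhere(l==j)[:,::-1]; W=np.array([onz(n,x0+(u+.5)/4-.5,y0+(v+.5)/4-.5,z)[:2] for u,v in q]).astype(np.float32)
    r=cv2.minAreaRect(W); print(name,n,np.round(r[0],1),np.round(r[1],1),round(r[2],1),"mean",W.mean(0).round(1))
g=lambda h:(h[...,1]<60)&(h[...,2]>135)
blob("top",225,130,270,160,g,64,"block"); blob("side",375,245,420,285,g,64,"block")
w=lambda h:(h[...,1]<50)&(h[...,2]>150)
blob("top",170,180,230,245,w,6,"base"); 
blob("side",410,195,460,245,w,6,"base")
gr=lambda h:(h[...,0]>50)&(h[...,0]<90)&(h[...,1]>70)&(h[...,2]<200)
blob("side",370,245,420,290,gr,7,"foot"); blob("top",225,130,270,160,gr,7,"foot")
y=lambda h:(h[...,0]>10)&(h[...,0]<26)&(h[...,1]>60)
for a in [(170,190,225,207),(170,215,225,235)]: blob("top",a[0],a[1],a[2],a[3],y,42,"rail")
blob("side",410,200,450,220,y,42,"rail")
r=lambda h:((h[...,0]<8)|(h[...,0]>172))&(h[...,1]>120)
blob("top",170,180,225,200,r,56,"stop")
blob("side",415,220,445,245,r,56,"stop")
print(tri((290,141),(350.5,246)))
E
```

```text
Traceback (most recent call last):
  File "h.py", line 8, in onz
    e,d=ray(n,u,v); return (e+d*(z-e[2])/d[2])[:3]
        ~~~^^^^^^^
  File "h.py", line 5, in ray
    c=eyes.camera_info(n); d=np.linalg.inv(c["mtx"])@[u,v,1]
ValueError: time passes only in moves, steps and waits
```

```bash
sed -i 's/^def ray/C={n:eyes.camera_info(n) for n in ("side","top")}\ndef ray/; s/c=eyes.camera_info(n);/c=C[n];/' h.py
cat > b.py <<'E'
from m import *
def blob(n,x0,y0,x1,y1,f,z,name):
    im=cv2.resize(I[n][y0:y1,x0:x1],None,fx=4,fy=4,interpolation=cv2.INTER_LINEAR); h=cv2.cvtColor(im,cv2.COLOR_BGR2HSV).astype(int)
    m=f(h).astype(np.uint8); k,l,s,c=cv2.connectedComponentsWithStats(m); j=1+s[1:,4].argmax()
    q=np.argwhere(l==j)[:,::-1]; W=np.array([onz(n,x0+(u+.5)/4-.5,y0+(v+.5)/4-.5,z)[:2] for u,v in q]).astype(np.float32)
    r=cv2.minAreaRect(W); print(name,n,np.round(r[0],1),np.round(r[1],1),round(r[2],1),"mean",W.mean(0).round(1))
g=lambda h:(h[...,1]<60)&(h[...,2]>135)
blob("top",225,130,270,160,g,64,"block"); blob("side",375,245,420,285,g,64,"block")
w=lambda h:(h[...,1]<50)&(h[...,2]>150)
blob("top",170,180,230,245,w,6,"base"); 
blob("side",410,195,460,245,w,6,"base")
gr=lambda h:(h[...,0]>50)&(h[...,0]<90)&(h[...,1]>70)&(h[...,2]<200)
blob("side",370,245,420,290,gr,7,"foot"); blob("top",225,130,270,160,gr,7,"foot")
y=lambda h:(h[...,0]>10)&(h[...,0]<26)&(h[...,1]>60)
for a in [(170,190,225,207),(170,215,225,235)]: blob("top",a[0],a[1],a[2],a[3],y,42,"rail")
blob("side",410,200,450,220,y,42,"rail")
r=lambda h:((h[...,0]<8)|(h[...,0]>172))&(h[...,1]>120)
blob("top",170,180,225,200,r,56,"stop")
blob("side",415,220,445,245,r,56,"stop")
print(tri((290,141),(350.5,246)))
E
python3 b.py
```

```text
block top [706.1 196.1] [59.3 31.5] 86.1 mean [706.3 196.7]
block side [707.2 195.2] [58.6 30.2] 85.7 mean [707.5 196.1]
base top [526.6 330.7] [128.  115.3] 5.0 mean [516.9 322.4]
base side [547.3 323.9] [ 98.2 102. ] 3.1 mean [531.5 319.8]
foot side [716.4 195.2] [87.6 42.1] 86.3 mean [723.  193.3]
foot top [711.2 164.6] [23.2 41.5] 86.7 mean [712.3 161.4]
rail top [559.1 321.4] [ 14.8 103.8] 4.9 mean [558.5 321. ]
rail top [494.  316.1] [ 12.  103.8] 4.9 mean [493.8 315.9]
rail side [508.8 315.5] [29.9 97.1] 4.9 mean [509.7 315.7]
stop top [578.2 321.8] [ 18.1 107.3] 5.0 mean [577.9 320.8]
stop side [598.9 307.9] [37.8 70.5] 4.8 mean [599.9 308.9]
(array([697.6,  63.2,  96.3]), np.float64(3.4))
```

```bash
cat > plan.py <<'E'
import sys; from h import *
# plan.py x y z theta(deg, yaw of tool x) rows : shifts in tool axes, turn spread evenly
def st():
    s=monitor.read_state(); X=R.from_quat(s["orientation"]).apply([1,0,0])
    return s,np.degrees(np.arctan2(X[1],X[0]))
if __name__=="__main__":
    s,th=st(); p=s["eef_pos"]; print("at",p.round(1),"th",th.round(2),"q",s["qpos"].round(2),"F",s["ft_force"].round(1),"w",round(s["width"],3),"t",round(s["t"],2))
    if len(sys.argv)>1:
        x,y,z,t=map(float,sys.argv[1:5]); n=int(sys.argv[5]); d=(np.array([x,y,z])-p)/n; dt=np.radians(t-th)/n
        for i in range(n):
            a=np.radians(th)+i*dt; print(np.round([d[0]*np.cos(a)+d[1]*np.sin(a),d[0]*np.sin(a)-d[1]*np.cos(a),-d[2],-dt],2))
E
python3 plan.py 383.5 -349.5 100 97.5 9
```

```text
at [ 263.5 -593.7  192.1] th 23.93 q [ 1.05  0.33  0.04  1.47 -0.01  1.34 -0.06] F [0.4 0.2 0.8] w 0.999 t 0.1
[ 23.19 -19.39  10.23  -0.14]
[ 25.71 -15.89  10.23  -0.14]
[ 27.71 -12.08  10.23  -0.14]
[29.15 -8.01 10.23 -0.14]
[29.99 -3.79 10.23 -0.14]
[30.22  0.51 10.23 -0.14]
[29.84  4.81 10.23 -0.14]
[28.86  9.   10.23 -0.14]
[27.28 13.01 10.23 -0.14]
```

```bash
python3 -m crank '23 -19 10 -0.14 0.3; 26 -16 10 -0.14 0.3; 28 -12 10 -0.14 0.3; 29 -8 10 -0.14 0.3; 30 -4 10 -0.14 0.3; 30 0.5 10 -0.14 0.3; 30 5 10 -0.14 0.3; 29 9 10 -0.14 0.3'; python3 plan.py 383.5 -349.5 40 97.5 4
```

```text
t: 0.9
eef_pos: [372.9, -376.7, 112.2]
orientation: [0.717, 0.697, -0.0, -0.0]
ft_force: [0.4, -0.1, 0.1]
width: 0.699
at [ 372.9 -376.7  112.2] th 88.43 q [ 0.92  0.16 -0.23  1.85  0.04  1.13  0.64] F [ 0.4 -0.1  0.1] w 0.699 t 0.9
[ 6.88  2.46 18.05 -0.04]
[ 6.78  2.73 18.05 -0.04]
[ 6.66  3.   18.05 -0.04]
[ 6.54  3.26 18.05 -0.04]
```

```bash
python3 -m crank '7 2.5 18 -0.04 0.3; 7 2.7 18 -0.04 0.3; 6.5 3 18 -0.04 0.3; 6.5 3.3 18 -0.04 0.3; 0 0 10 0 0.3; 0 0 10 0 0.3; 0 0 10 0 0.3; 0 0 0 0 0.3'; python3 plan.py 383.5 -349.5 2 97.5 1; python3 -c "
from h import *; crop('top','t1',415,225,495,305,7)"
```

```text
t: 1.7
eef_pos: [382.7, -350.6, 9.7]
orientation: [0.661, 0.75, -0.0, -0.001]
ft_force: [0.6, -0.0, -0.1]
width: 0.702
at [ 382.7 -350.6    9.7] th 97.21 q [ 0.89  0.26 -0.26  1.97  0.08  0.92  0.71] F [ 0.6 -0.  -0.1] w 0.702 t 1.7
[ 1.03  0.97  7.7  -0.01]
```

View pics/t1.png

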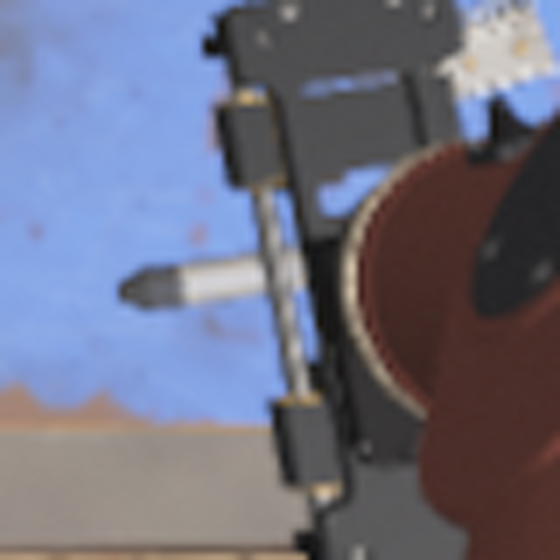

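The crop shows the pin between the open fingers, pointed end to the left (pixel about (433,266) in the full picture). Next I lower and close.

```bash
python3 -m crank '1 1 4 0 0.3; 0 0 3.5 0 0.3; 0 0 0 0 1; 0 0 0 0 1; 0 0 0 0 1; 0 0 0 0 1; 0 0 0 0 1; 0 0 0 0 1'; python3 plan.py 383.5 -349.5 340 97.5 8
```

```text
t: 2.55
eef_pos: [384.4, -349.6, 3.4]
orientation: [0.661, 0.751, 0.0, 0.0]
ft_force: [-1.0, 0.4, -0.5]
width: 0.243
at [ 384.4 -349.6    3.4] th 97.27 q [ 0.89  0.27 -0.26  1.97  0.09  0.91  0.7 ] F [-1.   0.4 -0.5] w 0.243 t 2.55
[ 3.000e-02 -1.100e-01 -4.207e+01 -0.000e+00]
[ 3.000e-02 -1.100e-01 -4.207e+01 -0.000e+00]
[ 3.000e-02 -1.100e-01 -4.207e+01 -0.000e+00]
[ 3.000e-02 -1.100e-01 -4.207e+01 -0.000e+00]
[ 3.000e-02 -1.100e-01 -4.207e+01 -0.000e+00]
[ 3.000e-02 -1.100e-01 -4.207e+01 -0.000e+00]
[ 3.000e-02 -1.100e-01 -4.207e+01 -0.000e+00]
[ 3.000e-02 -1.100e-01 -4.207e+01 -0.000e+00]
```

```bash
python3 -m crank '0 0 0 0 1; 0 0 0 0 1; 0 0 0 0 1; 0 0 0 0 1; 0 0 -10 0 1; 0 0 -30 0 1; 0 0 -40 0 1; 0 0 -45 0 1'; python3 plan.py 560 -120 345 50 8
```

```text
t: 3.35
eef_pos: [383.8, -349.0, 129.8]
orientation: [0.661, 0.751, 0.0, -0.001]
ft_force: [0.3, -1.5, 0.9]
width: 0.005
at [ 383.8 -349.   129.8] th 97.29 q [ 0.9   0.13 -0.27  1.85  0.04  1.17  0.75] F [ 0.3 -1.5  0.9] w 0.005 t 3.35
[ 25.6   25.48 -26.9    0.1 ]
[ 28.08  22.71 -26.9    0.1 ]
[ 30.27  19.7  -26.9    0.1 ]
[ 32.14  16.47 -26.9    0.1 ]
[ 33.67  13.08 -26.9    0.1 ]
[ 34.83   9.54 -26.9    0.1 ]
[ 35.63   5.9  -26.9    0.1 ]
[ 36.05   2.2  -26.9    0.1 ]
```

```bash
python3 - <<'E'
from h import *
a=eyes.read_camera("top")[205:305,400:520]; b=eyes.read_camera("side")[90:210,150:270]
W=np.zeros((600,800,3),np.uint8); f=lambda i,k:cv2.resize(i,None,fx=k,fy=k,interpolation=cv2.INTER_CUBIC)
W[:330,:396]=f(a,3.3); W[:396,400:796]=f(b,3.3); cv2.imwrite("pics/t2.png",W[:,:,::-1])
E
```

```text
(no output)
```

View pics/t2.png

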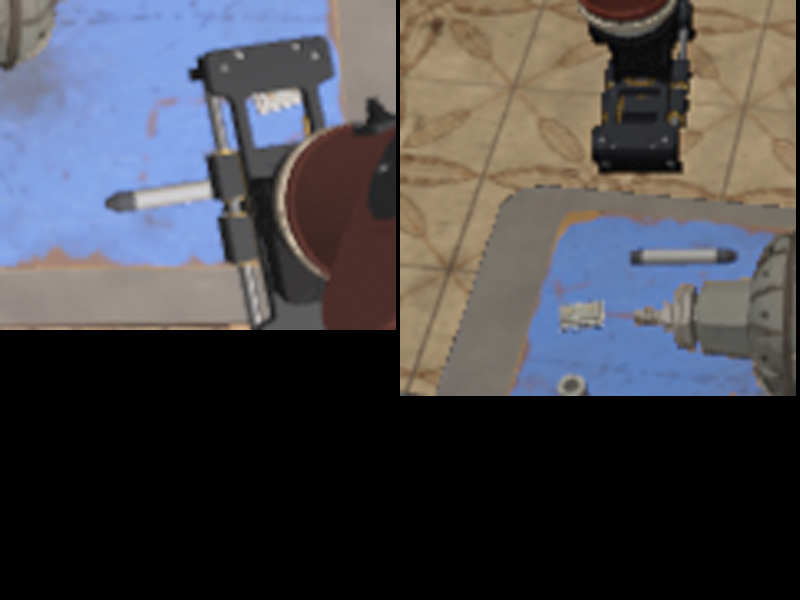

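```bash
python3 - <<'E'
from m import *
import m
s=monitor.read_state(); p=s["eef_pos"]; print(p,proj("top",p),proj("side",p),proj("top",[384.4,-349.6,3.4]))
im=eyes.read_camera("side")[:,:,::-1].copy(); cv2.imwrite("pics/side2.png",im)
print(pin("side",236,168,im=im),pin("side",236,168))
E
```

```text
[ 387.4480197  -351.89604484  135.33633414] [469.37686667 263.00353919] [229.41244754 143.15819898] [452.60398955 263.26451277]
(array([ 382.8, -350. ,    8. ]), np.float64(105.4), np.float64(-83.4), (31.0, 4.0)) (array([ 382.8, -350. ,    8. ]), np.float64(105.4), np.float64(-83.4), (31.0, 4.0))
```

The pin lies where it was, unmoved, and the jaws closed empty, so the fingertips probably sat too high. I'll retry lower and watch the width.

```bash
python3 plan.py 383.2 -349.6 0 97.3 1; python3 -m crank '0 0 0 0 0.5; 0 0 10 0 0.5; 0 0 35 0 0.5; 0 0 40 0 0.5; 0 0 30 0 0.5; 0 0 10 0 0.5; 0 0 5 0 0.5; 0 0 0 0 0.5';  python3 plan.py 383.2 -349.6 0 97.3 1
```

```text
at [ 386.2 -351.1  132.3] th 97.27 q [ 0.9   0.13 -0.27  1.85  0.04  1.16  0.75] F [-1.2  0.3 -0.9] w 0.005 t 3.5
[  1.83  -2.81 132.32  -0.  ]
t: 4.3
eef_pos: [384.4, -349.5, -1.8]
orientation: [0.661, 0.751, 0.0, -0.0]
ft_force: [-0.3, 0.0, 0.4]
width: 0.489
at [ 384.4 -349.5   -1.8] th 97.28 q [ 0.89  0.28 -0.26  1.97  0.09  0.9   0.7 ] F [-0.3  0.   0.4] w 0.489 t 4.3
[ 0.06 -1.18 -1.77 -0.  ]
```

```bash
python3 -m crank '0 0 0 0 1; 0 0 0 0 1; 0 0 0 0 1; 0 0 0 0 1; 0 0 0 0 1; 0 0 0 0 1; 0 0 0 0 1; 0 0 0 0 1';  python3 plan.py
```

```text
t: 5.1
eef_pos: [384.3, -349.5, -1.7]
orientation: [0.661, 0.751, 0.0, -0.0]
ft_force: [1.6, 0.0, 0.1]
width: 0.008
at [ 384.3 -349.5   -1.7] th 97.28 q [ 0.89  0.28 -0.26  1.97  0.09  0.9   0.7 ] F [1.6 0.  0.1] w 0.008 t 5.1
```

```bash
python3 - <<'E'
from h import *
a=eyes.read_camera("top")[215:305,410:500]; b=eyes.read_camera("side")[130:200,200:270]
W=np.zeros((400,800,3),np.uint8); f=lambda i,k:cv2.resize(i,(400,400),interpolation=cv2.INTER_CUBIC)
W[:,:400]=f(a,1); W[:,400:]=f(b,1); cv2.imwrite("pics/t3.png",W[:,:,::-1])
p=monitor.read_state()["eef_pos"]; print(p,proj("top",p),proj("side",p))
E
```

```text
[ 384.33327567 -349.55418503   -1.68005779] [452.05689609 263.25349906] [235.90667543 169.13417069]
```

View pics/t3.png

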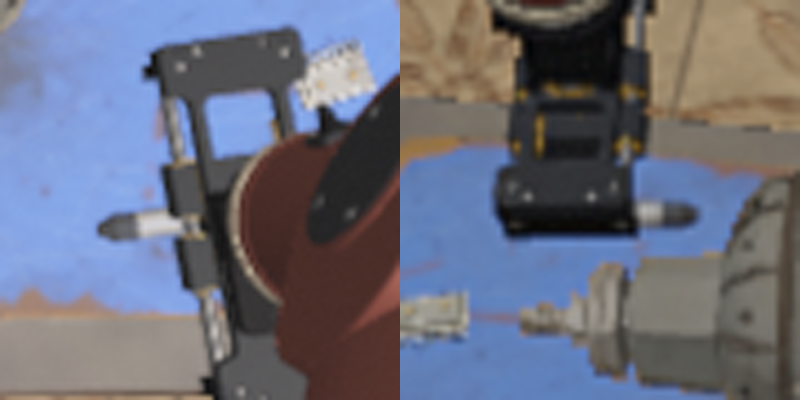

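```bash
python3 -m crank '0 0 0 0 0.5; 0 0 0 0 0.5; 0 0 0 0 0.5; 0 0 0 0 0.5; 0 0 0 0 0.5; 0 0 1 0 0.5; 0 0 1 0 0.5; 0 0 1 0 0.5';  python3 plan.py
```

```text
t: 6.0
eef_pos: [384.4, -349.5, -4.8]
orientation: [0.661, 0.751, 0.0, -0.0]
ft_force: [-0.3, -0.4, -0.6]
width: 0.492
at [ 384.4 -349.5   -4.8] th 97.28 q [ 0.89  0.29 -0.26  1.98  0.09  0.89  0.7 ] F [-0.3 -0.4 -0.6] w 0.492 t 6.0
```

```bash
python3 -m crank '0 0 1 0 0.5; 0 0 1 0 0.5; 0 0 1 0 0.5; 0 0 1 0 0.5; 0 0 1 0 0.5; 0 0 0 0 0.5; 0 0 0 0 0.5; 0 0 0 0 0.5';  python3 plan.py
```

```text
t: 6.8
eef_pos: [384.4, -349.6, -9.6]
orientation: [0.661, 0.751, 0.0, 0.0]
ft_force: [0.8, 0.2, -0.3]
width: 0.498
at [ 384.4 -349.6   -9.6] th 97.27 q [ 0.88  0.29 -0.26  1.98  0.1   0.88  0.7 ] F [ 0.8  0.2 -0.3] w 0.498 t 6.8
```

```bash
python3 -m crank '0 0 1 0 0.5; 0 0 1 0 0.5; 0 0 1 0 0.5; 0 0 1 0 0.5; 0 0 0 0 0.5; 0 0 0 0 0.5; 0 0 0 0 0.5; 0 0 0 0 0.5';  python3 plan.py
```

```text
t: 7.6
eef_pos: [384.4, -349.6, -13.6]
orientation: [0.661, 0.751, 0.0, 0.0]
ft_force: [-1.3, -0.5, -0.1]
width: 0.504
at [ 384.4 -349.6  -13.6] th 97.27 q [ 0.88  0.3  -0.26  1.98  0.1   0.87  0.7 ] F [-1.3 -0.5 -0.1] w 0.504 t 7.6
```

```bash
python3 -m crank '0 0 1 0 0.5; 0 0 1 0 0.5; 0 0 0.7 0 0.5; 0 0 0 0 1; 0 0 0 0 1; 0 0 0 0 1; 0 0 0 0 1; 0 0 0 0 1';  python3 plan.py
```

```text
t: 8.4
eef_pos: [384.3, -349.7, -16.3]
orientation: [0.661, 0.751, -0.0, -0.0]
ft_force: [-2.8, 0.4, 6.4]
width: 0.133
at [ 384.3 -349.7  -16.3] th 97.28 q [ 0.88  0.3  -0.26  1.98  0.1   0.87  0.7 ] F [-2.8  0.4  6.4] w 0.133 t 8.4
```

```bash
python3 -m crank '0 0 0 0 0.5; 0 0 0 0 0.5; 0 0 0 0 0.5; 0 0 0 0 0.5; 0 0 2 0 0.5; 0 0 2 0 0.5; 0 0 2 0 0.5; 0 0 2 0 0.5';  python3 plan.py; python3 - <<'E'
from m import *
im=eyes.read_camera("side")[:,:,::-1].copy(); a=eyes.read_camera("top")
W=np.zeros((400,800,3),np.uint8); f=lambda i:cv2.resize(i,(400,400),interpolation=cv2.INTER_CUBIC)
W[:,:400]=f(a[215:305,410:500,::-1]); W[:,400:]=f(im[130:200,200:270]); cv2.imwrite("pics/t4.png",W)
E
```

```text
t: 9.2
eef_pos: [384.3, -349.5, -24.6]
orientation: [0.661, 0.751, 0.0, -0.0]
ft_force: [-0.3, -0.4, 0.6]
width: 0.499
at [ 384.3 -349.5  -24.6] th 97.27 q [ 0.88  0.31 -0.26  1.99  0.11  0.85  0.69] F [-0.3 -0.4  0.6] w 0.499 t 9.2
```

View pics/t4.png

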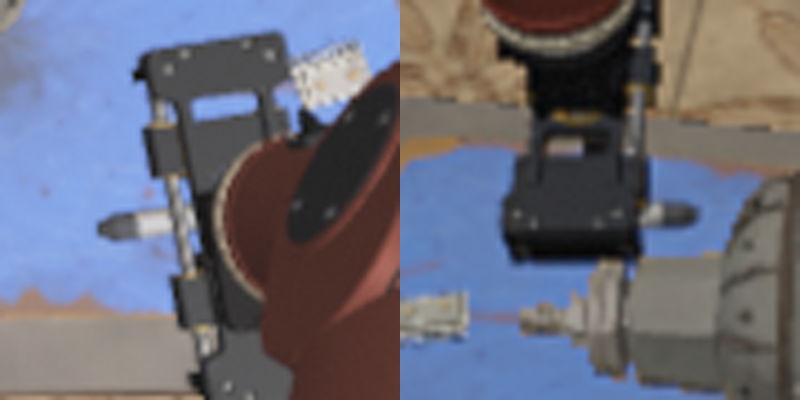

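```bash
python3 -m crank '0 0 1 0 0.5; 0 0 1 0 0.5; 0 0 0 0 1; 0 0 0 0 1; 0 0 0 0 1; 0 0 0 0 1; 0 0 0 0 1; 0 0 0 0 1';  python3 plan.py
```

```text
t: 10.1
eef_pos: [384.3, -349.6, -26.3]
orientation: [0.661, 0.751, -0.0, -0.0]
ft_force: [-0.2, -0.9, -0.2]
width: 0.172
at [ 384.3 -349.6  -26.3] th 97.27 q [ 0.88  0.32 -0.26  1.99  0.11  0.85  0.69] F [-0.2 -0.9 -0.2] w 0.172 t 10.1
```

```bash
python3 -m crank '0 0 -5 0 1; 0 0 -15 0 1; 0 0 -30 0 1; 0 0 -45 0 1; 0 0 -50 0 1; 0 0 -50 0 1; 0 0 -50 0 1; 0 0 -45 0 1';  python3 plan.py 560 -120 300 60 9
```

```text
t: 10.9
eef_pos: [384.2, -349.3, 266.6]
orientation: [0.661, 0.751, -0.0, 0.001]
ft_force: [1.1, -1.1, -2.5]
width: 0.171
at [ 384.2 -349.3  266.6] th 97.28 q [ 0.91  0.05 -0.27  1.65  0.01  1.44  0.77] F [ 1.1 -1.1 -2.5] w 0.171 t 10.9
[22.8  22.61 -3.71  0.07]
[24.37 20.9  -3.71  0.07]
[25.82 19.09 -3.71  0.07]
[27.13 17.17 -3.71  0.07]
[28.3  15.17 -3.71  0.07]
[29.32 13.08 -3.71  0.07]
[30.19 10.93 -3.71  0.07]
[30.9   8.72 -3.71  0.07]
[31.45  6.47 -3.71  0.07]
```

```bash
python3 plan.py 605 203 300 -4 16
```

```text
at [ 384.2 -349.3  266.6] th 97.28 q [ 0.91  0.05 -0.27  1.65  0.01  1.44  0.77] F [ 1.1 -1.1 -2.5] w 0.171 t 10.9
[32.49 18.07 -2.09  0.11]
[34.28 14.37 -2.09  0.11]
[35.66 10.51 -2.09  0.11]
[36.6   6.51 -2.09  0.11]
[37.1   2.43 -2.09  0.11]
[37.14 -1.67 -2.09  0.11]
[36.73 -5.75 -2.09  0.11]
[35.87 -9.77 -2.09  0.11]
[ 34.57 -13.66  -2.09   0.11]
[ 32.86 -17.39  -2.09   0.11]
[ 30.74 -20.91  -2.09   0.11]
[ 28.24 -24.17  -2.09   0.11]
[ 25.41 -27.14  -2.09   0.11]
[ 22.26 -29.77  -2.09   0.11]
[ 18.84 -32.05  -2.09   0.11]
[ 15.19 -33.93  -2.09   0.11]
```

```bash
python3 -m crank '32.5 18 -10 0.11 1; 34 14.5 -10 0.11 1; 36 10.5 -10 0.11 1; 36.5 6.5 -5 0.11 1; 37 2.5 0 0.11 1; 37 -1.5 0 0.11 1; 37 -6 0 0.11 1; 36 -10 0 0.11 1'; python3 plan.py 605 203 300 -4 8
```

```text
t: 11.7
eef_pos: [494.4, -71.4, 298.9]
orientation: [0.918, 0.395, -0.0, 0.0]
ft_force: [0.7, -1.1, -2.9]
width: 0.174
at [494.4 -71.4 298.9] th 46.59 q [ 0.61  0.02 -0.56  1.62  0.01  1.5  -0.71] F [ 0.7 -1.1 -2.9] w 0.174 t 11.7
[ 34.42 -13.53  -0.13   0.11]
[ 32.72 -17.24  -0.13   0.11]
[ 30.63 -20.74  -0.13   0.11]
[ 28.16 -23.98  -0.13   0.11]
[ 25.34 -26.94  -0.13   0.11]
[ 22.22 -29.57  -0.13   0.11]
[ 18.83 -31.83  -0.13   0.11]
[ 15.21 -33.71  -0.13   0.11]
```

```bash
python3 -m crank '34.5 -13.5 0 0.11 1; 32.5 -17 0 0.11 1; 30.5 -21 0 0.11 1; 28 -24 0 0.11 1; 25.5 -27 0 0.11 1; 22 -29.5 0 0.11 1; 19 -32 0 0.11 1; 15 -33.5 0 0.11 1'; python3 plan.py 602 203.1 5.7 -4 8
```

```text
t: 12.5
eef_pos: [603.1, 203.0, 298.6]
orientation: [0.999, -0.034, -0.0, 0.0]
ft_force: [1.1, -0.4, -1.1]
width: 0.173
at [603.1 203.  298.6] th -3.85 q [ 0.11  0.35 -0.69  1.3   0.22  1.57 -2.19] F [ 1.1 -0.4 -1.1] w 0.173 t 12.5
[-1.400e-01 -1.000e-02  3.661e+01  0.000e+00]
[-1.400e-01 -1.000e-02  3.661e+01  0.000e+00]
[-1.400e-01 -1.000e-02  3.661e+01  0.000e+00]
[-1.400e-01 -1.000e-02  3.661e+01  0.000e+00]
[-1.400e-01 -1.000e-02  3.661e+01  0.000e+00]
[-1.400e-01 -1.000e-02  3.661e+01  0.000e+00]
[-1.400e-01 -1.000e-02  3.661e+01  0.000e+00]
[-1.400e-01 -1.000e-02  3.661e+01  0.000e+00]
```

```bash
python3 -m crank '0 0 40 0 1; 0 0 45 0 1; 0 0 45 0 1; 0 0 45 0 1; 0 0 45 0 1; 0 0 40 0 1; 0 0 22 0 1; 0 0 5 0 1'; python3 plan.py 602 203.1 5.7 -4 1;  python3 - <<'E'
from h import *
a=eyes.read_camera("top")[125:205,210:300]; b=eyes.read_camera("side")[200:290,350:440]
f=lambda i:cv2.resize(i,(400,400),interpolation=cv2.INTER_CUBIC)
W=np.hstack([cv2.resize(a,(400,356),interpolation=cv2.INTER_CUBIC),cv2.resize(b,(400,400),interpolation=cv2.INTER_CUBIC)[:356]])
cv2.imwrite("pics/g1.png",W[:,:,::-1])
p=monitor.read_state()["eef_pos"]; d=np.array([.9976,-.0698,0])
for z in (0,34.3):
    tip=p+55*d+[0,0,z]; print(z,"tip",tip.round(0),"crop top",(proj("top",tip)-[210,125])*400/90,"side",(proj("side",tip)-[350,200])*400/90+[400,0])
E
```

```text
t: 13.3
eef_pos: [600.7, 200.7, 8.5]
orientation: [1.0, -0.031, -0.003, 0.001]
ft_force: [0.1, -0.0, -1.9]
width: 0.175
at [600.7 200.7   8.5] th -3.56 q [ 0.09  0.54 -0.63  1.67  0.35  1.06 -2.28] F [ 0.1 -0.  -1.9] w 0.175 t 13.3
[ 1.19 -2.5   2.77  0.01]
0 tip [657. 198.  12.] crop top [158.43500661 178.19784487] side [597.74311421 234.1381863 ]
34.3 tip [657. 198.  46.] crop top [144.64726877 165.27400455] side [604.33743871 209.43370312]
```

View pics/g1.png

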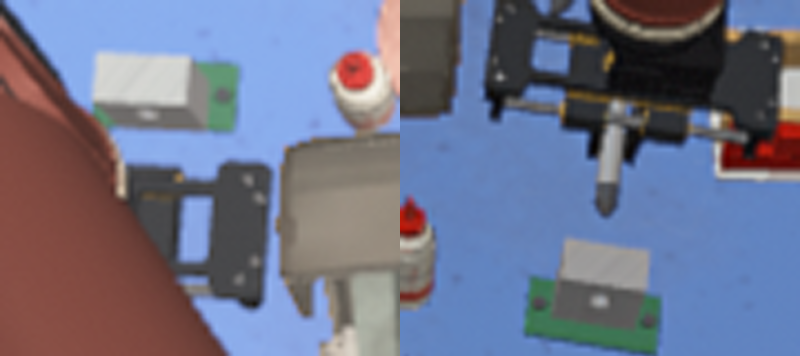

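The tip is at about (606,213) in the side crop, which fits the pin axis lying 34 mm above the reported TCP z. The bore mouth is at about (150,113) in the top crop. Now I correct y and z and move up to the face.

```bash
python3 -m crank '0 -2.5 2.5 0 1; 6 0 0 0 1; 8 0 0 0 1; 8 0 0 0 1; 6 0 0 0 1; 2 0 0 0 1; 0 0 0 0 1; 0 0 0 0 1'; python3 plan.py 636.8 201 5.7 -4 1
```

```text
t: 14.2
eef_pos: [632.7, 202.5, 9.0]
orientation: [1.0, -0.031, -0.0, -0.0]
ft_force: [-0.5, 0.8, -1.6]
width: 0.172
at [632.7 202.5   9. ] th -3.56 q [ 0.07  0.59 -0.61  1.59  0.37  1.08 -2.27] F [-0.5  0.8 -1.6] w 0.172 t 14.2
[4.18 1.29 3.31 0.01]
```

```bash
python3 -m crank '0 1.2 3 0.007 1; 0 0 0 0 1; 1 0 0 0 1; 1 0 0 0 1; 1 0 0 0 1; 1 0 0 0 1; 1 0 0 0 1; 0 0 0 0 1'; python3 plan.py 643.8 201 5.7 -4 1
```

```text
t: 15.0
eef_pos: [638.1, 200.8, 6.2]
orientation: [0.999, -0.035, 0.0, -0.0]
ft_force: [0.3, -0.5, -0.9]
width: 0.172
at [638.1 200.8   6.2] th -3.97 q [ 0.07  0.6  -0.61  1.58  0.37  1.08 -2.27] F [ 0.3 -0.5 -0.9] w 0.172 t 15.0
[ 5.67 -0.56  0.48  0.  ]
```

```bash
python3 -m crank '1 0 0 0 1; 1 0 0 0 1; 1 0 0 0 1; 1 0 0 0 1; 0 0 0 0 1; 0 0 0 0 1; 0 0 0 0 1; 0 0 0 0 1'; python3 plan.py 643.8 201 5.7 -4 1
```

```text
t: 15.8
eef_pos: [641.9, 200.7, 6.2]
orientation: [0.999, -0.035, 0.0, -0.0]
ft_force: [-0.2, -0.1, -1.9]
width: 0.175
at [641.9 200.7   6.2] th -3.96 q [ 0.07  0.6  -0.61  1.57  0.37  1.09 -2.27] F [-0.2 -0.1 -1.9] w 0.175 t 15.8
[ 1.89 -0.42  0.49  0.  ]
```

```bash
python3 -m crank '1 0 0 0 1; 1 0 0 0 1; 0.5 0 0 0 1; 0.5 0 0 0 1; 0 0 0 0 1; 0 0 0 0 1; 0 0 0 0 1; 0 0 0 0 1'; python3 plan.py 643.8 201 5.7 -4 1
```

```text
t: 16.6
eef_pos: [643.1, 200.8, 5.6]
orientation: [0.999, -0.034, -0.002, 0.0]
ft_force: [-7.2, 0.0, -0.9]
width: 0.176
at [643.1 200.8   5.6] th -3.92 q [ 0.07  0.61 -0.6   1.56  0.37  1.09 -2.26] F [-7.2  0.  -0.9] w 0.176 t 16.6
[ 0.7  -0.21 -0.08  0.  ]
```

```bash
python3 -m crank '-2 0 0 0 1; -6 0 0 0 1; -12 0 0 0 1; -18 0 0 0 1; -20 0 -15 0 1; -20 0 -25 0 1; -15 0 -20 0 1; 0 0 0 0 1'; python3 plan.py 513.7 342.8 66 5 5
```

```text
t: 17.4
eef_pos: [552.4, 208.0, 69.4]
orientation: [0.999, -0.034, 0.002, -0.0]
ft_force: [0.4, 0.7, -1.6]
width: 0.176
at [552.4 208.   69.4] th -3.89 q [ 0.12  0.39 -0.68  1.74  0.27  1.11 -2.28] F [ 0.4  0.7 -1.6] w 0.176 t 17.4
[ -9.54 -26.37   0.68  -0.03]
[ -8.72 -26.65   0.68  -0.03]
[ -7.89 -26.91   0.68  -0.03]
[ -7.05 -27.14   0.68  -0.03]
[ -6.2  -27.35   0.68  -0.03]
```

```bash
python3 -m crank '-9.5 -26.5 0.5 -0.03 1; -8.5 -26.5 0.5 -0.03 1; -8 -27 0.5 -0.03 1; -7 -27 0.5 -0.03 1; -6 -27.5 0.5 -0.03 1; 0 0 10 0 1; 0 0 10 0 1; 0 0 0 0 1'; python3 plan.py 513.7 342.8 6.7 5 1;  python3 - <<'E'
from h import *
im={n:eyes.read_camera(n) for n in("top","side")}
a=im["top"][170:250,160:250]; b=im["side"][170:250,395:485]
W=np.hstack([cv2.resize(i,(400,356),interpolation=cv2.INTER_CUBIC) for i in (a,b)])
cv2.imwrite("pics/r1.png",W[:,:,::-1])
p=monitor.read_state()["eef_pos"]; d=np.array([.9962,.0872,0]); k=400/90
for s in (-55,20,55):
    q=p+s*d+[0,0,34.3]; print(s,q.round(0),"top",(proj("top",q)-[160,170])*k,"side",(proj("side",q)-[395,170])*k+[400,0])
E
```

```text
t: 18.2
eef_pos: [514.2, 339.5, 41.2]
orientation: [0.999, 0.039, -0.001, 0.001]
ft_force: [-0.5, -0.8, -2.2]
width: 0.174
at [514.2 339.5  41.2] th 4.52 q [-0.09  0.49 -0.72  1.69  0.36  1.1  -2.41] F [-0.5 -0.8 -2.2] w 0.174 t 18.2
[-2.30e-01 -3.30e+00  3.45e+01 -1.00e-02]
-55 [460. 335.  77.] top [105.94957253 298.40078726] side [612.62622311  97.74878055]
20 [535. 342.  77.] top [ 99.6866903  167.46235586] side [624.81130651 186.26250952]
55 [570. 345.  77.] top [ 96.81096116 107.33932479] side [630.72146411 229.1945167 ]
```

View pics/r1.png

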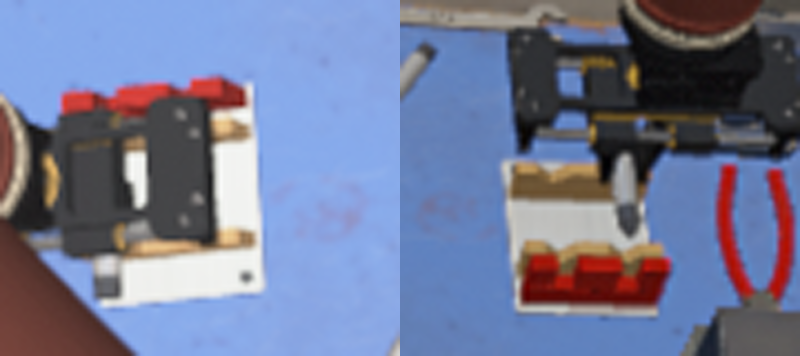

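The side crop shows the chamfered tip at about (630,232), roughly in line with the notch at (628,262). The other notch is at (566,258).

```bash
python3 - <<'E'
from h import *
k=400/90; S=lambda u,v:(395+(u-400)/k,170+v/k); T=lambda u,v:(160+u/k,170+v/k)
for p in [(566,259),(628,262),(525,256),(669,264)]: print("side",onz("side",*S(*p),56).round(1))
for p in [(105,98),(181,88),(62,96),(245,82)]: print("top",onz("top",*T(*p),56).round(1))
# rail groove (near rail) as seen in side and pin positions
for p in [(548,172),(600,178)]: print("rail side",onz("side",*S(*p),36).round(1))
E
```

```text
side [585.  305.2  56. ]
side [582.6 347.4  56. ]
side [585.7 277.2  56. ]
side [581.  375.3  56. ]
top [578.6 349.1  56. ]
top [583.7 304.1  56. ]
top [580.3 374.8  56. ]
top [586.5 266.2  56. ]
rail side [500.2 297.3  36. ]
rail side [501.1 334.1  36. ]
```

```bash
python3 -m crank '-0.5 -3.1 5 -0.008 1; 0 0 8 0 1; 0 0 8 0 1; 0 0 5 0 1; 0 0 3 0 1; 0 0 0 0 1; 0 0 0 0 1; 0 0 0 0 1'; python3 plan.py 513.4 342.6 8.2 5 1
```

```text
t: 19.1
eef_pos: [513.8, 345.1, 15.0]
orientation: [0.999, 0.044, 0.0, -0.0]
ft_force: [0.9, 0.5, -1.9]
width: 0.171
at [513.8 345.1  15. ] th 5.09 q [-0.11  0.52 -0.71  1.7   0.38  1.06 -2.43] F [ 0.9  0.5 -1.9] w 0.171 t 19.1
[-0.58  2.44  6.81  0.  ]
```

```bash
python3 -m crank '-0.5 2.4 0 0 1; 0 0 2 0 1; 0 0 2 0 1; 0 0 1 0 1; 0 0 1 0 1; 0 0 0.5 0 1; 0 0 0 0 1; 0 0 0 0 1'; python3 plan.py 513.4 342.6 8.2 5 1
```

```text
t: 19.9
eef_pos: [513.4, 343.1, 8.5]
orientation: [0.999, 0.045, 0.0, -0.0]
ft_force: [-0.8, 2.8, 2.0]
width: 0.175
at [513.4 343.1   8.5] th 5.11 q [-0.11  0.53 -0.71  1.71  0.39  1.05 -2.43] F [-0.8  2.8  2. ] w 0.175 t 19.9
[-0.02  0.55  0.34  0.  ]
```

```bash
python3 -m crank '0 -1 0 0 1; 0 -0.5 0 0 1; 0 0 0 0 1; 0 0 0 0 1; 0 0 0 0 1; 0 0 0 0 1; 0 0 0 0 1; 0 0 0 0 1'; python3 plan.py; python3 -m crank '0 0 0.5 0 1; 0 0 0.5 0 1; 0 0 0 0 1; 0 0 0 0 1; 0 0 0 0 1; 0 0 0 0 1; 0 0 0 0 1; 0 0 0 0 1'; python3 plan.py
```

```text
t: 20.7
eef_pos: [513.1, 343.8, 8.1]
orientation: [0.999, 0.044, -0.0, 0.0]
ft_force: [0.1, 0.7, -1.3]
width: 0.176
at [513.1 343.8   8.1] th 5.08 q [-0.11  0.53 -0.71  1.71  0.39  1.05 -2.43] F [ 0.1  0.7 -1.3] w 0.176 t 20.7
t: 21.5
eef_pos: [513.2, 344.3, 7.3]
orientation: [0.999, 0.044, 0.0, -0.0]
ft_force: [0.2, 1.9, 3.0]
width: 0.175
at [513.2 344.3   7.3] th 5.09 q [-0.11  0.53 -0.71  1.71  0.39  1.05 -2.43] F [0.2 1.9 3. ] w 0.175 t 21.5
```

```bash
python3 -m crank '0 -0.7 -0.6 0 1; 0 0 0 0 1; 2 0 0 0 1; 2 0 0 0 1; 2 0 0 0 1; 2 0 0 0 1; 1 0 0 0 1; 0 0 0 0 1'; python3 plan.py
```

```text
t: 22.3
eef_pos: [522.3, 345.2, 7.7]
orientation: [0.999, 0.044, -0.0, 0.0]
ft_force: [-0.5, 0.4, -2.4]
width: 0.174
at [522.3 345.2   7.7] th 5.07 q [-0.11  0.54 -0.7   1.69  0.39  1.06 -2.42] F [-0.5  0.4 -2.4] w 0.174 t 22.3
```

```bash
python3 -m crank '1 0 0 0 1; 1 0 0 0 1; 1 0 0 0 1; 1 0 0 0 1; 0 0 0 0 1; 0 0 0 0 1; 0 0 0 0 1; 0 0 0 0 1'; python3 plan.py
```

```text
t: 23.1
eef_pos: [525.7, 345.7, 7.7]
orientation: [0.999, 0.044, -0.0, 0.0]
ft_force: [-4.0, -2.2, -2.0]
width: 0.173
at [525.7 345.7   7.7] th 5.09 q [-0.12  0.55 -0.7   1.68  0.4   1.06 -2.42] F [-4.  -2.2 -2. ] w 0.173 t 23.1
```

```bash
python3 -m crank '0 0.4 0 0 1; 0.5 0 0 0 1; 0.5 0 0 0 1; 0.5 0 0 0 1; 0 0 0 0 1; 0 0 0 0 1; 0 0 0 0 1; 0 0 0 0 1'; python3 plan.py
```

```text
t: 23.9
eef_pos: [526.2, 345.7, 7.5]
orientation: [0.999, 0.045, -0.001, 0.0]
ft_force: [-8.0, -0.4, -0.5]
width: 0.173
at [526.2 345.7   7.5] th 5.13 q [-0.12  0.55 -0.7   1.68  0.4   1.06 -2.42] F [-8.  -0.4 -0.5] w 0.173 t 23.9
```

```bash
python3 -m crank '0 0 0.5 0 1; 0 0 0.5 0 1; 0 0 0 0 1; 0 0 0 0 1; 0 0 0 0 0.7; 0 0 0 0 0.7; 0 0 0 0 0.7; 0 0 0 0 0.7'; python3 plan.py
```

```text
t: 24.7
eef_pos: [528.2, 345.5, 7.0]
orientation: [0.999, 0.044, 0.0, -0.0]
ft_force: [-0.2, 0.6, 0.4]
width: 0.292
at [528.2 345.5   7. ] th 5.06 q [-0.12  0.55 -0.7   1.68  0.4   1.06 -2.42] F [-0.2  0.6  0.4] w 0.292 t 24.7
```

```bash
python3 -m crank '0 0 -5 0 0.7; 0 0 -15 0 0.7; 0 0 -30 0 0.7; 0 0 -40 0 0.7; 0 0 -40 -0.14 0.7; 0 0 -25 -0.14 0.7; 0 0 0 -0.14 0.5; 0 0 0 -0.14 0.5'; python3 plan.py 422.6 186.1 120 151 14
```

```text
t: 25.5
eef_pos: [528.2, 346.1, 164.5]
orientation: [0.947, 0.321, 0.002, -0.0]
ft_force: [-0.5, -0.6, -1.0]
width: 0.407
at [528.2 346.1 164.5] th 37.51 q [-0.    0.44 -0.86  1.52  0.34  1.34 -1.81] F [-0.5 -0.6 -1. ] w 0.407 t 25.5
[-12.94   4.48   3.18  -0.14]
[-13.44   2.61   3.18  -0.14]
[-13.68   0.69   3.18  -0.14]
[-13.64  -1.25   3.18  -0.14]
[-13.32  -3.16   3.18  -0.14]
[-12.75  -5.01   3.18  -0.14]
[-11.91  -6.76   3.18  -0.14]
[-10.84  -8.37   3.18  -0.14]
[-9.55 -9.81  3.18 -0.14]
[ -8.07 -11.06   3.18  -0.14]
[ -6.43 -12.09   3.18  -0.14]
[ -4.66 -12.88   3.18  -0.14]
[ -2.8  -13.4    3.18  -0.14]
[ -0.88 -13.67   3.18  -0.14]
```

```bash
python3 -m crank '-13 4.5 3 -0.14 0.5; -13.5 2.5 3 -0.14 0.5; -13.5 0.7 3 -0.14 0.5; -13.5 -1.2 3 -0.14 0.5; -13.5 -3 3 -0.14 0.5; -12.5 -5 3 -0.14 0.5; -12 -7 3 -0.14 0.5; -11 -8.5 3 -0.14 0.5'; python3 plan.py 422.6 186.1 100 151 6
```

```text
t: 26.3
eef_pos: [465.9, 254.5, 138.8]
orientation: [0.631, 0.775, 0.0, 0.001]
ft_force: [0.6, -0.3, 0.3]
width: 0.502
at [465.9 254.5 138.8] th 101.69 q [ 0.4   0.31 -1.15  1.78  0.3   1.24 -0.62] F [ 0.6 -0.3  0.3] w 0.502 t 26.3
[-9.71 -9.39  6.47 -0.14]
[ -8.27 -10.68   6.47  -0.14]
[ -6.65 -11.75   6.47  -0.14]
[ -4.91 -12.58   6.47  -0.14]
[ -3.06 -13.15   6.47  -0.14]
[ -1.15 -13.45   6.47  -0.14]
```

```bash
python3 -m crank '-9.5 -9.5 6 -0.14 0.5; -8.5 -10.5 6 -0.14 0.5; -6.5 -11.5 6 -0.14 0.5; -5 -12.5 6 -0.14 0.5; -3 -13 6 -0.14 0.5; -1 -13.5 6 -0.14 0.5; 0 0 0 0 0.5; 0 0 0 0 0.5'; python3 plan.py 422.6 186.1 -26.3 151 1;  python3 - <<'E'
from m import *
im=eyes.read_camera("side")[:,:,::-1].copy(); t=eyes.read_camera("top")[:,:,::-1].copy(); cv2.imwrite("pics/s5.png",im);cv2.imwrite("pics/t5.png",t)
try: print(pin("top",249,252,im=t))
except Exception as e: print(e)
# racked pin 1 in top view: dark/gray over rack
for n,i in(("top",t),("side",im)):
    for q in [(528-55*.996,345-4.8,41),(528,345,41),(528+55*.996,345+4.8,41)]: print(n,proj(n,q).round(1))
E
```

```text
t: 27.1
eef_pos: [422.7, 187.4, 102.7]
orientation: [0.266, 0.964, -0.0, 0.001]
ft_force: [-0.2, 0.3, 0.4]
width: 0.495
at [422.7 187.4 102.7] th 149.18 q [ 0.69  0.18 -1.27  1.97  0.19  1.12  0.37] F [-0.2  0.3  0.4] w 0.495 t 27.1
[-5.8000e-01 -1.2000e+00  1.2898e+02 -3.0000e-02]
(array([419.5, 194. ,   8. ]), np.float64(126.5), np.float64(0.9), (46.0, 48.0))
top [187.7 232.8]
top [186.7 211.9]
top [185.7 191.4]
side [442.1 202.1]
side [444.  216.6]
side [446.  231.6]
```

```bash
python3 -m crank '-0.5 -1.2 10 -0.03 0.5; 0 0 25 0 0.5; 0 0 35 0 0.5; 0 0 30 0 0.5; 0 0 18 0 0.5; 0 0 6 0 0.5; 0 0 4 0 0.5; 0 0 0 0 0.5'; python3 plan.py 422.6 186.1 -26.3 151 1
```

```text
t: 28.0
eef_pos: [422.0, 186.6, -26.1]
orientation: [0.249, 0.969, 0.0, -0.0]
ft_force: [0.1, -0.1, -0.1]
width: 0.5
at [422.  186.6 -26.1] th 151.21 q [ 0.46  0.41 -1.09  2.09  0.47  0.91  0.17] F [ 0.1 -0.1 -0.1] w 0.5 t 28.0
[-0.72 -0.12  0.23  0.  ]
```

```bash
python3 -m crank '0 0 0 0 1; 0 0 0 0 1; 0 0 0 0 1; 0 0 0 0 1; 0 0 0 0 1; 0 0 0 0 1; 0 0 0 0 1; 0 0 0 0 1'; python3 plan.py; python3 -m crank '0 0 -5 0 1; 0 0 -15 0 1; 0 0 -25 0 1; 0 0 -35 0 1; 0 0 -35 0 1; 0 0 -20 0 1; 0 0 0 0 1; 0 0 0 0 1'; python3 plan.py 598 203.5 75 176 8
```

```text
t: 28.8
eef_pos: [422.1, 186.0, -26.0]
orientation: [0.249, 0.969, -0.0, 0.0]
ft_force: [-0.8, -2.4, 5.2]
width: 0.173
at [422.1 186.  -26. ] th 151.18 q [ 0.46  0.41 -1.09  2.09  0.47  0.91  0.17] F [-0.8 -2.4  5.2] w 0.173 t 28.8
t: 29.6
eef_pos: [421.8, 185.6, 108.5]
orientation: [0.249, 0.968, -0.0, 0.0]
ft_force: [-0.8, -0.4, -2.5]
width: 0.172
at [421.8 185.6 108.5] th 151.16 q [ 0.68  0.15 -1.25  1.97  0.16  1.13  0.44] F [-0.8 -0.4 -2.5] w 0.172 t 29.6
[-18.21  12.58   4.18  -0.05]
[-18.87  11.58   4.18  -0.05]
[-19.47  10.54   4.18  -0.05]
[-20.01   9.47   4.18  -0.05]
[-20.49   8.37   4.18  -0.05]
[-20.92   7.25   4.18  -0.05]
[-21.28   6.1    4.18  -0.05]
[-21.58   4.94   4.18  -0.05]
```

```bash
python3 plan.py 598 218 75 176 8
```

```text
at [421.8 185.6 108.5] th 151.16 q [ 0.68  0.15 -1.25  1.97  0.16  1.13  0.44] F [-0.8 -0.4 -2.5] w 0.172 t 29.6
[-17.34  14.17   4.18  -0.05]
[-18.08  13.21   4.18  -0.05]
[-18.77  12.21   4.18  -0.05]
[-19.4   11.18   4.18  -0.05]
[-19.98  10.11   4.18  -0.05]
[-20.5    9.01   4.18  -0.05]
[-20.96   7.89   4.18  -0.05]
[-21.35   6.74   4.18  -0.05]
```

```bash
python3 -m crank '-17.5 14 4 -0.055 1; -18 13 4 -0.055 1; -19 12 4 -0.055 1; -19.5 11 4 -0.055 1; -20 10 4 -0.055 1; -20.5 9 4 -0.055 1; -21 8 4 -0.055 1; -21.5 6.5 4 -0.05 1'; python3 plan.py 600 203.2 5.7 176 1; python3 -m crank '0 0 0 0 1; 0 0 8 0 1; 0 0 10 0 1; 0 0 10 0 1; 0 0 0 0 1; 0 0 0 0 1; 0 0 0 0 1; 0 0 0 0 1';python3 plan.py 600 203.2 5.7 176 1
```

```text
t: 30.4
eef_pos: [597.7, 218.1, 73.8]
orientation: [0.032, 0.999, -0.0, -0.002]
ft_force: [0.1, -0.1, -1.1]
width: 0.176
at [597.7 218.1  73.8] th 176.29 q [ 0.35  0.64 -1.07  1.59  0.58  1.27  0.68] F [ 0.1 -0.1 -1.1] w 0.176 t 30.4
[-3.230e+00 -1.474e+01  6.814e+01  1.000e-02]
t: 31.2
eef_pos: [598.4, 218.1, 49.3]
orientation: [0.034, 0.999, 0.0, 0.0]
ft_force: [-0.1, -0.7, -0.7]
width: 0.17
at [598.4 218.1  49.3] th 176.11 q [ 0.34  0.66 -1.06  1.62  0.6   1.22  0.66] F [-0.1 -0.7 -0.7] w 0.17 t 31.2
[ -2.59 -14.72  43.63   0.  ]
```

```bash
python3 -m crank '-2 -7.5 8 0 1; 0 -7.3 10 0 1; 0 0 14 0 1; 0 0 11 0 1; -8 0 0 0 1; -10 0 0 0 1; -10 0 0 0 1; -4 0 0 0 1'; python3 -m crank '0 0 0 0 1; 0 0 0 0 1; 0 0 0 0 1; 0 0 0 0 1; 0 0 0 0 1; 0 0 0 0 1; 0 0 0 0 1; 0 0 0 0 1'; python3 plan.py 636.8 201.2 5.7 176 1
```

```text
t: 32.0
eef_pos: [633.0, 200.9, 6.3]
orientation: [0.034, 0.999, 0.0, 0.001]
ft_force: [0.5, 0.5, -2.0]
width: 0.174
t: 32.8
eef_pos: [631.1, 200.8, 5.8]
orientation: [0.034, 0.999, -0.0, 0.0]
ft_force: [0.1, -0.9, -1.7]
width: 0.17
at [631.1 200.8   5.8] th 176.11 q [ 0.32  0.74 -1.    1.58  0.66  1.19  0.69] F [ 0.1 -0.9 -1.7] w 0.17 t 32.8
[-5.68  0.76  0.1   0.  ]
```

```bash
python3 -m crank '0 0.8 0 0 1; -1.5 0 0 0 1; -1.5 0 0 0 1; -1.5 0 0 0 1; -1.5 0 0 0 1; -1 0 0 0 1; -1 0 0 0 1; 0 0 0 0 1'; python3 plan.py
```

```text
t: 33.6
eef_pos: [639.2, 201.1, 5.8]
orientation: [0.034, 0.999, 0.0, 0.0]
ft_force: [0.9, -0.6, -1.3]
width: 0.172
at [639.2 201.1   5.8] th 176.11 q [ 0.31  0.75 -0.99  1.56  0.66  1.2   0.69] F [ 0.9 -0.6 -1.3] w 0.172 t 33.6
```

```bash
python3 -m crank '-1 0 0 0 1; -1 0 0 0 1; -1 0 0 0 1; -1 0 0 0 1; -0.5 0 0 0 1; 0 0 0 0 1; 0 0 0 0 1; 0 0 0 0 1'; python3 plan.py
```

```text
t: 34.4
eef_pos: [643.1, 201.1, 5.7]
orientation: [0.034, 0.999, 0.0, -0.0]
ft_force: [-3.6, 0.8, -0.0]
width: 0.169
at [643.1 201.1   5.7] th 176.14 q [ 0.31  0.76 -0.99  1.55  0.66  1.2   0.7 ] F [-3.6  0.8 -0. ] w 0.169 t 34.4
```

```bash
python3 -m crank '-0.5 0 0 0 1; -0.5 0 0 0 1; 0 0 0 0 1; 0 0 0 0 1; 0 0 0 0 1; 0 0 0 0 1; 0 0 0 0 1; 0 0 0 0 1'; python3 plan.py
```

```text
t: 35.2
eef_pos: [643.3, 201.1, 5.5]
orientation: [0.034, 0.999, -0.0, -0.001]
ft_force: [-7.8, 0.8, -0.0]
width: 0.174
at [643.3 201.1   5.5] th 176.16 q [ 0.31  0.76 -0.99  1.55  0.66  1.2   0.7 ] F [-7.8  0.8 -0. ] w 0.174 t 35.2
```

```bash
python3 -m crank '2 0 0 0 1; 6 0 0 0 1; 12 0 0 0 1; 18 0 0 0 1; 20 0 -15 0 1; 20 0 -25 0 1; 20 0 -20 0 1; 10 0 0 0 1'; python3 plan.py 517.3 300.5 40 185 5
```

```text
t: 36.0
eef_pos: [537.0, 209.1, 68.3]
orientation: [0.034, 0.999, 0.0, 0.002]
ft_force: [0.9, 0.2, -0.5]
width: 0.171
at [537.  209.1  68.3] th 176.16 q [ 0.44  0.54 -1.14  1.76  0.53  1.19  0.65] F [ 0.9  0.2 -0.5] w 0.171 t 36.0
[ 5.15 17.98  5.65 -0.03]
[ 4.59 18.14  5.65 -0.03]
[ 4.03 18.27  5.65 -0.03]
[ 3.47 18.38  5.65 -0.03]
[ 2.9  18.48  5.65 -0.03]
```

```bash
python3 -m crank '5 18 0 -0.03 1; 4.5 18 0 -0.03 1; 4 18.3 0 -0.03 1; 3.5 18.4 0 -0.03 1; 3 18.5 0 -0.034 1; 0 0 14 0 1; 0 0 14 0 1; 0 0 0 0 1'; python3 -m crank '0 0 0 0 1; 0 0 0 0 1; 0 0 0 0 1; 0 0 0 0 1; 0 0 0 0 1; 0 0 0 0 1; 0 0 0 0 1; 0 0 0 0 1'; python3 plan.py 517.3 300.5 8.5 185 1
```

```text
t: 36.8
eef_pos: [516.8, 296.9, 34.5]
orientation: [-0.042, 0.999, -0.001, -0.002]
ft_force: [0.7, 0.5, -1.5]
width: 0.17
t: 37.6
eef_pos: [517.6, 299.5, 37.8]
orientation: [-0.043, 0.999, 0.0, 0.0]
ft_force: [0.6, -0.6, -1.1]
width: 0.172
at [517.6 299.5  37.8] th -175.06 q [ 0.24  0.63 -1.12  1.73  0.61  1.18  0.61] F [ 0.6 -0.6 -1.1] w 0.172 t 37.6
[ 0.17  1.02 29.31 -6.28]
```

```bash
python3 -m crank '0 1 6 0 1; 0 0 8 0 1; 0 0 8 0 1; 0 0 4 0 1; 0 0 1.5 0 1; 0 0 0.5 0 1; 0 0 0 0 1; 0 0 0 0 1'; python3 plan.py 517.3 300.5 8 185 1
```

```text
t: 38.4
eef_pos: [517.6, 300.6, 10.1]
orientation: [-0.043, 0.999, 0.0, 0.0]
ft_force: [-0.4, 0.0, -1.2]
width: 0.174
at [517.6 300.6  10.1] th -175.06 q [ 0.22  0.66 -1.09  1.75  0.64  1.14  0.59] F [-0.4  0.  -1.2] w 0.174 t 38.4
[ 0.34 -0.1   2.07 -6.28]
```

```bash
python3 -m crank '0 0 0.7 0 1; 0 0 0.7 0 1; 0 0 0.8 0 1; 0 0 0 0 1; 0 0 0 0 1; 0 0 0 0 1; 0 0 0 0 1; 0 0 0 0 1'; python3 plan.py
```

```text
t: 39.2
eef_pos: [517.5, 300.7, 7.7]
orientation: [-0.043, 0.999, 0.0, 0.0]
ft_force: [0.4, 2.4, -0.7]
width: 0.173
at [517.5 300.7   7.7] th -175.06 q [ 0.22  0.66 -1.09  1.75  0.64  1.14  0.59] F [ 0.4  2.4 -0.7] w 0.173 t 39.2
```

```bash
python3 -m crank '0 0.7 -0.3 0 1; 0 0 0 0 1; -2 0 0 0 1; -2 0 0 0 1; -2 0 0 0 1; -2 0 0 0 1; -1 0 0 0 1; 0 0 0 0 1'; python3 plan.py
```

```text
t: 40.0
eef_pos: [526.5, 302.0, 7.8]
orientation: [-0.043, 0.999, 0.0, -0.0]
ft_force: [-0.3, -0.2, -1.6]
width: 0.174
at [526.5 302.    7.8] th -175.07 q [ 0.21  0.67 -1.08  1.73  0.65  1.15  0.6 ] F [-0.3 -0.2 -1.6] w 0.174 t 40.0
```

```bash
python3 -m crank '-1 0 0 0 1; -1 0 0 0 1; -1 0 0 0 1; -1 0 0 0 1; 0 0 0 0 1; 0 0 0 0 1; 0 0 0 0 1; 0 0 0 0 1'; python3 plan.py
```

```text
t: 40.8
eef_pos: [529.9, 302.2, 7.7]
orientation: [-0.043, 0.999, -0.0, -0.0]
ft_force: [-3.9, -1.3, -1.5]
width: 0.17
at [529.9 302.2   7.7] th -175.05 q [ 0.21  0.68 -1.07  1.72  0.65  1.15  0.6 ] F [-3.9 -1.3 -1.5] w 0.17 t 40.8
```

```bash
python3 -m crank '0 -0.2 0 0 1; -0.5 0 0 0 1; -0.5 0 0 0 1; -0.3 0 0 0 1; 0 0 0 0 1; 0 0 0 0 1; 0 0 0 0 1; 0 0 0 0 1'; python3 plan.py; python3 -m crank '0 0 0.5 0 1; 0 0 0.5 0 1; 0 0 0 0 1; 0 0 0 0 1; 0 0 0 0 0.7; 0 0 0 0 0.7; 0 0 0 0 0.7; 0 0 0 0 0.7'; python3 plan.py
```

```text
t: 41.6
eef_pos: [530.2, 302.2, 7.6]
orientation: [-0.043, 0.999, -0.0, -0.001]
ft_force: [-8.2, -2.0, -0.4]
width: 0.174
at [530.2 302.2   7.6] th -175.02 q [ 0.21  0.68 -1.07  1.72  0.65  1.15  0.6 ] F [-8.2 -2.  -0.4] w 0.174 t 41.6
t: 42.4
eef_pos: [532.3, 302.3, 7.1]
orientation: [-0.043, 0.999, 0.0, 0.0]
ft_force: [-0.3, -0.1, -1.0]
width: 0.293
at [532.3 302.3   7.1] th -175.09 q [ 0.21  0.68 -1.07  1.71  0.65  1.15  0.6 ] F [-0.3 -0.1 -1. ] w 0.293 t 42.4
```

Pin 2 is seated at 8 N and released. I lift clear, back off, and look.

```bash
python3 -m crank '0 0 -5 0 0.7; 0 0 -15 0 0.7; 0 0 -30 0 0.7; 0 0 -40 0 0.7; 0 0 -40 0 0.7; 0 0 -40 0 0.7; 0 0 -40 0 0.7; 0 0 -30 0 0.7'; python3 -m crank '0 20 0 0 0.7; 10 -40 0 0 0.7; 10 -45 0 0 0.7; 5 -45 0 0 0.7; 0 -45 0 0 0.7; 0 -40 0 0 0.7; 0 0 0 0 0.7; 0 0 0 0 0.7'; python3 plan.py;  python3 - <<'E'
from h import *
im={n:eyes.read_camera(n) for n in("top","side")}
for n in im: cv2.imwrite(f"pics/end_{n}.png",im[n][:,:,::-1])
a=im["top"][170:250,160:250]; b=im["side"][170:250,395:485]
W=np.hstack([cv2.resize(i,(400,356),interpolation=cv2.INTER_CUBIC) for i in (a,b)])
c=[cv2.resize(im["top"][180:280,420:500],(190,238)),cv2.resize(im["top"][235:270,330:400],(400,200))]
V=np.zeros((600,800,3),np.uint8); V[:356]=W; V[360:598,:190]=c[0]; V[360:560,200:600]=c[1]
cv2.imwrite("pics/end.png",V[:,:,::-1])
h=cv2.imread("pics/top0.png")[:,:,::-1].astype(int)
for nm,(x0,y0,x1,y1) in dict(bush=(468,182,487,202),blade=(472,222,498,242),stick=(336,246,392,260)).items():
    print(nm,"mean diff",np.abs(im["top"][y0:y1,x0:x1].astype(int)-h[y0:y1,x0:x1]).mean().round(1))
k=400/90
for g in (22,-22):
    for x in(-55,55):
        q=[528.3+x*.9962-g*.0872,322.5+x*.0872+g*.9962,41]; print(g,x,"top",((proj("top",q)-[160,170])*k).round(),"side",((proj("side",q)-[395,170])*k+[400,0]).round())
E
```

```text
t: 43.2
eef_pos: [531.6, 303.0, 251.0]
orientation: [-0.043, 0.999, 0.001, 0.001]
ft_force: [0.5, -0.1, 0.1]
width: 0.3
t: 44.0
eef_pos: [523.7, 105.0, 247.8]
orientation: [-0.042, 0.999, -0.0, 0.0]
ft_force: [0.6, 0.5, 0.2]
width: 0.295
at [523.7 105.  247.8] th -175.19 q [ 0.8   0.26 -1.25  1.62  0.25  1.44  1.18] F [0.6 0.5 0.2] w 0.295 t 44.0
bush mean diff 17.9
blade mean diff 19.6
stick mean diff 20.1
22 -55 top [124. 282.] side [608. 141.]
22 55 top [115.  98.] side [626. 272.]
-22 -55 top [198. 274.] side [547. 139.]
-22 55 top [188.  90.] side [562. 271.]
```

View pics/end.png

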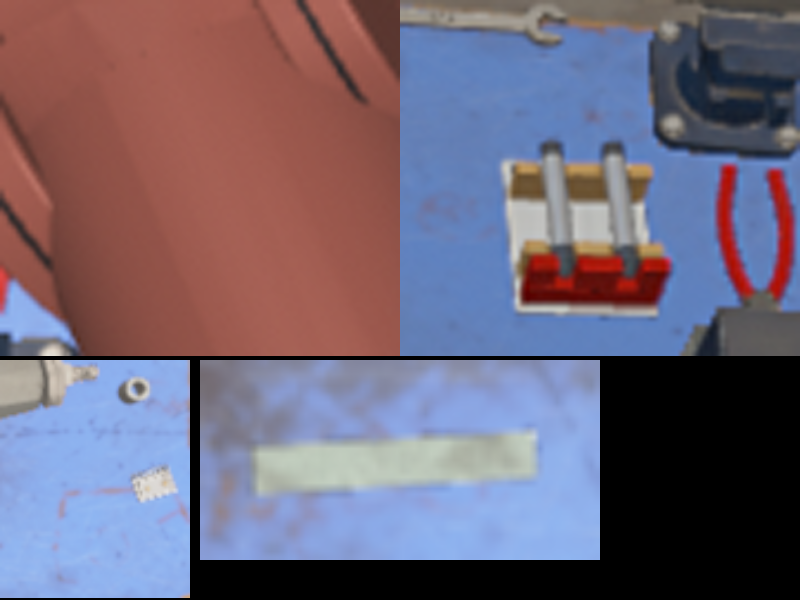

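The end picture shows both pins side by side in the grooves with their tips in the red notches, at about (566,272) and (628,272) in the side crop. Predicted home was (562,271) and (626,272). Before handing in I check that the objects to be left alone haven't shifted.

```bash
python3 - <<'E'
from h import *
g=lambda f:cv2.imread(f,0).astype(np.float32); a,b=g("pics/top0.png"),g("pics/end_top.png")
for nm,(x0,y0,x1,y1) in dict(bush=(466,180,490,204),blade=(470,218,500,246),stick=(332,240,396,266)).items():
    A,B=a[y0:y1,x0:x1],b[y0:y1,x0:x1]; t=A[4:-4,4:-4]; r=cv2.matchTemplate(B,t,cv2.TM_CCOEFF_NORMED); _,v,_,l=cv2.minMaxLoc(r); print(nm,l,"(4,4)=unmoved",round(v,3))
bot.hand_in()
E
```

```text
bush (4, 4) (4,4)=unmoved 1.0
blade (4, 4) (4,4)=unmoved 0.998
stick (4, 4) (4,4)=unmoved 0.999
the job is handed in; nothing more can be done
```

Both pins are racked alike, chamfered ends in the notches of the red stop, and the job is handed in at about 44 s of the 72 s allowed.

- **Order:** I did the right-front pin first, into the left groove. The left pin followed, into the right groove.
- **Gauge:** Each pin went about 6–7 mm past the estimated block face before stopping at 7–8 N. I read that as the chamfered end seated. I had picked the chamfered end from the pictures, so neither pin's square end was tried and neither had to be turned.
- **Rack:** Each pin slid home at about 8 N, then was lowered and released.

**Last checks:**
- The final side view shows both pins parallel in their grooves, with tips within about 3 mm of the predicted home position. The arm hid the rack in the top view, so the side view is the only evidence there. How far down they sit is judged from that view and from the contact force while lowering.
- The bush, blade and stick match their first-picture positions to the pixel. A plain brightness difference there read about 18–20, which I put down to a change in the lighting or exposure.
- The gripper was open and clear of the rack at hand-in.

**What disagreed:** The fingertips were well above the reported TCP height, by roughly 25 mm or more. The jaws therefore closed above the first pin twice, and a third try only caught its top and pressed down lightly (6 N). After that I worked from the observed pin height, about 34 mm above the reported TCP z.

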